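Lay the oil bottle down in its box and flip the lid shut

ROBOT

A 7-joint arm with a two-finger parallel gripper is mounted at the origin on a cart in front of the work surface, level with it; the furniture and walls round the work are solid. World frame = base frame: x ahead of the robot, y to its left, z up, the work surface at z = 0. Lengths are in m, angles in rad, forces in N, time in s.
With the tool pointing down it reaches from about 0.425 to 0.875 m from the base axis. Payload 4.7 kg.
Tool frame: the origin (TCP) lies at the very end of the fingers, on their centre line; the grasp point (between the pads) lies 19 mm behind it; x points along the fingers, y is the direction in which the jaws open and shut, and the axes are right-handed (so a half turn about x gives the same grasp; the last joint's range is limited). The gripper opens to 87 mm and grips with 3 to 60 N. Pads are 19 mm wide; open, the fingers measure 117 mm over their backs; the gripper's body (75 mm by 190 mm) begins 51 mm behind the grasp point.
Start: joints at [1.17, 0.321, -0.07, 1.45, 0.023, 1.371, -0.057], TCP at [0.262, -0.595, 0.223] pointing down, gripper open.
Joint ranges: [-2.86, 2.86], [-0.3, 2.09], [-1.38, 1.24], [0.06, 2.45], [-1.56, 4.7], [0.09, 2.05], [-2.69, 2.69]. Speed limits (rad/s): [2.57, 2.57, 3.14, 3.14, 3.14, 3.14, 3.14].

INTERFACE

Orientations are given as a rotation vector (axis times angle).
In Python, from bench import ctrl gives the robot as it stands.
- The arm moves only by the tool step_arm, never from a script. Its argument "increments" is one flat list of numbers, 6 for each row, row after row: the shift along the tool's x, y, z in cm, then the turn, a rotation vector about the tool's x, y, z in rad. In form: [tx, ty, tz, ax, ay, az, tx, ty, tz, ax, ay, az, ...]. A call has 1 to 12 rows; each row shifts and turns the commanded pose from where the row before left it, along the tool's axes as they then stand; what a row does not reach is not made up. A row lasts 1/8 s, in which the tool goes at most 62.5 mm and 10.7 degrees, less where a joint would pass 70% of its speed; a pose out of reach is approached as far as the arm can. A call with a gripper value outside its range is refused whole. "fingers" is the opening in per cent of the stroke, from 0 (shut) to 100 (fully open), set as the call begins (left out, the last holds). The fingers move at their own pace and stop on an object; "force" is the grip in N (left out, the last holds). Time passes only in rows, so rows that do not move let the fingers close. It gives the time, the measured TCP pose, the force and the opening at its end, in the units of the state.
- ctrl.get_state(): the state, without advancing time (a new reading comes with each control period).
- ctrl.get_image(name): name is "scene" or "top" or "wrist"; returns the picture (480x640x3 uint8, red, green, blue); there is no depth.
- ctrl.camera_params(name): a dict with "vertical_fov" (degrees; the focal length in pixels is half the picture's height over the tangent of half this angle, whatever the lens; pixels are square), "cx", "cy" (the principal point, pixels), "k1" (the pictures are not rectified: a ray, as slopes to the right and down, at radius r is drawn at 1 + k1 r^2 times it, then the intrinsics apply), "R" (3x3) and "t" (3): a world point X has camera coordinates R X + t. Camera axes: x right, y down, z forward; pixel columns grow to the right and rows downward; lengths in m; the calibration is good to about 2 mm. A picture is of the moment at which its call begins: read the wrist's pose just before it. camera_params takes no time and is no camera call; for the wrist camera it gives the pose at the moment of the call.
- ctrl.close_job(): hands the job in, once; it reports no verdict.
Trained networks look in the newest picture that a camera, given by its name, has taken for a name from the list of things; names that differ only in an ending like _2 or _b are one class to them, and where a whole thing is asked for, a point or a joint stands for the part that bears it (a point fixed in the world has none). Each returns a list of dicts, best first, with "score" (0 to 1); they miss things now and then, are a little off and sometimes report something else, mostly with a low value. They report only what shows in the picture. A call takes as long as a camera call. They do not tell look-alikes from the thing itself.
- ctrl.search_frame(camera, name): "xyz" ([x, y, z] in m, in the coordinates of the camera as it stood for that picture, good to about 4 mm: the middle of the surface that is visible of it).
- ctrl.silhouettes(camera, name): "pixels" (480x640 bool, what is visible of it).
- ctrl.spot_point(camera, name): "xyz" ([x, y, z] in m, in the coordinates of the camera as it stood for that picture, good to about 4 mm: a listed point, or the origin of a listed thing).
The state is a dict: "time": time; "joint_positions": joint angles; "qd": joint speeds; "joint_torque": joint torques, N m; "position": TCP position; "tool_rot": TCP orientation; "ft_force": force on the tool from outside, world axes, zero at the start; "torque": the same for the moment, N m; "grip_width": opening from 0.0 (shut) to 1.0 (fully open).
Only numpy, scipy, OpenCV 4.12 (cv2) and the standard library are available. Lean on these libraries where they do the work, as an engineer would, in place of code of your own. Each camera call takes 0.05 s, during which the arm holds its last target.

TASK

The wooden oil burner box cannot be shut because its small dropper bottle stands upright in it. While the lid is still open, push the bottle over so that it lies down along the front lane of the box; then flip the lid over and push it until the box is fully shut. Push only and pick nothing up: the tealights and matchbox stay in the box, the box stays about where it stands, and the other things on the counter are left alone.

Things in the scene. Friction and masses are not known exactly. Their poses are not given: they have to be found in the camera images.
- kit_box: Loose hinged wooden box, 0.6 kg, 126 (x) x 180 (y) x 64 mm high when shut. Origin: centre of its underside; x points to the hinge at the back, y along the hinge (left seen from the front), z up. Tray 46 mm high, walls and floor 6 mm. A divider 22 mm high parts a front lane (x -57 to -11 mm, y -84 to +84 mm) from a wider back part. Shut, the lid's inner face is 58 mm above the underside.
- kit_lid (a joint): Lid angle, rad: 0 = shut, about 1.5 to 1.72 at the start (open), 1.75 = end stop. Hinge line along the box's y at x = +63, z = +46 mm in its frame; free edge 126 mm from it. Slightly stiff hinge (0.05 N m): the lid stays where it is left while well open and sinks shut by itself only below about 0.8 rad.
- lid_edge (a point): Middle of the lid's free edge, on its outer face; with the lid shut at x = -63, y = 0, z = +64 mm in the box's frame. The lid reaches 90 mm to each side; its flat outer face lies 18 mm off the hinge line (above it when shut, behind it when open). Open, it stands about 175 mm above the counter.
- oil_bottle_mid (a point): Round dropper bottle (brown glass, black dropper), 33 mm diameter, 102 mm tall, 0.07 kg, standing in the front lane near its left or right end, so the longer room to lie is towards the other end. The point is on its axis 51 mm above its underside; z points to the cap. Body to 65 mm, collar 24 mm diameter to 77 mm, dropper 12 mm diameter above. The cap may lie over the tealight.
- tealight_a: Tealight in a metal cup, 38 mm in diameter, 15 mm high, in the front lane of the box at the other end from the bottle. Origin: centre of its underside.
- tealight_b: Second tealight, 38 mm in diameter, 17 mm high, in the back part of the box. Origin: centre of its underside.
- matchbox: Matchbox 37 x 56 x 16 mm lying flat in the back part of the box. Origin: centre of its underside.
- card_reader: Bystander: black hand-held card reader, 136 x 74 x 26 mm, lying on the counter left of the box. Origin: centre of its underside.
- tape: Bystander: roll of tape lying flat, 96 mm in diameter, 25 mm high, far left. Origin: centre of its underside.
- notebook: Bystander: brown pocket notebook lying flat, 140 x 88 x 13 mm, right of the box in front of the wooden tray. Origin: centre of its underside.
- coasters: Bystander: stack of cork coasters, 70 mm in diameter, 19 mm high, left of the counter's cut-out. Origin: centre of its underside.
Mind the look-alikes: they are no part of the job. What is shaped like the part that bears oil_bottle_mid but purple is not meant.

How it is judged:
On the way, in this order (a step that is already met when the one before it is completed fails the run):
1. the bottle lies down in the front lane of the box while the lid is still open (angle between oil_bottle_mid's own z axis and vertical between 1.3 and 1.8 rad and x of oil_bottle_mid in the frame of kit_box between -0.06 and -0.012 m and y of oil_bottle_mid in the frame of kit_box between -0.088 and 0.088 m and z of oil_bottle_mid in the frame of kit_box between -0.005 and 0.048 m and value of joint kit_lid above 1 rad and angle between the z axis of oil_bottle_mid and the y axis of kit_box, either way round below 0.35 rad), for 0.2 s.
2. the lid is fully shut over the lying bottle (angle between oil_bottle_mid's own z axis and vertical between 1.3 and 1.8 rad and x of oil_bottle_mid in the frame of kit_box between -0.06 and -0.012 m and y of oil_bottle_mid in the frame of kit_box between -0.088 and 0.088 m and z of oil_bottle_mid in the frame of kit_box between -0.005 and 0.048 m and value of joint kit_lid below 0.035 rad and angle between the z axis of oil_bottle_mid and the y axis of kit_box, either way round below 0.35 rad), for 0.2 s.
At the end, for the whole second after the job is handed in: The bottle lies in the box's front lane, within about 15 degrees of level and 20 degrees of the lane, the lid is shut to within 0.035 rad, both tealights and the matchbox are inside, and the box stands flat and at rest within 60 mm of where it was (all of step 2 and linear speed of kit_box below 0.02 m/s and height (world z) of kit_box below 0.006 m and angle between kit_box's own z axis and vertical below 0.06 rad and distance of kit_box from where it was at the start of the episode below 0.06 m and x of tealight_a in the frame of kit_box between -0.06 and 0.06 m and y of tealight_a in the frame of kit_box between -0.088 and 0.088 m and z of tealight_a in the frame of kit_box between -0.005 and 0.048 m and x of tealight_b in the frame of kit_box between -0.06 and 0.06 m and y of tealight_b in the frame of kit_box between -0.088 and 0.088 m and z of tealight_b in the frame of kit_box between -0.005 and 0.048 m and x of matchbox in the frame of kit_box between -0.06 and 0.06 m and y of matchbox in the frame of kit_box between -0.088 and 0.088 m and z of matchbox in the frame of kit_box between -0.005 and 0.048 m); the robot touches nothing.
It fails at once if the bottle is lifted (its middle more than 17 mm above its standing height) (height (world z) of oil_bottle_mid above 0.075 m).
It fails at once if the box is lifted or tipped (height (world z) of kit_box above 0.02 m or angle between kit_box's own z axis and vertical above 0.3 rad).
It fails at once if a tealight or the matchbox is lifted out of the box (height (world z) of any of tealight_a, tealight_b, matchbox above 0.06 m).
It fails at once if another thing on the counter is moved by more than 30 mm (distance of any of card_reader, tape, notebook, coasters from where it was at the start of the episode above 0.03 m).
It also fails if it takes over 48 s, if anything falls off the work surface, if the arm or the gripper's body presses on something with over 40 N, if the wrist force passes 120 N, or if a joint passes its speed limit or range.

## Working session

There is one attempt and no reset: what is moved stays moved. The work goes in short steps, Python scripts to look and compute and a tool call to move; the robot and the scene stay as the last step left them, time stands still between calls to the robot, and variables do not carry over. Pictures are saved under pics/ and viewed, and the job is handed in when it is done.

Besides the shell and the picture viewer there is one more tool, called after "Request:" in YAML: its name, and indented under it one key for each argument. step_arm: Moves the arm, as the interface text tells. Its arguments: {"type":"object","properties":{"increments":{"type":"array","items":{"type":"number"}},"fingers":{"type":"number"},"force":{"type":"number"}},"required":["increments"]}

```bash
mkdir -p pics; ls; python3 - <<'E'
from bench import ctrl
import cv2
s=ctrl.get_state(); print({k:(v if not hasattr(v,'__len__') else [round(float(x),3) for x in v]) for k,v in s.items()})
for n in ["scene","top","wrist"]:
    im=ctrl.get_image(n); cv2.imwrite(f"pics/{n}0.png",im[:,:,::-1])
    p=ctrl.camera_params(n); print(n,p)
E
```

```text
pics
{'time': 0.0, 'joint_positions': [1.17, 0.322, -0.07, 1.452, 0.023, 1.371, -0.057], 'qd': [0.0, 0.001, 0.0, -0.0, -0.0, -0.0, 0.001], 'joint_torque': [-0.001, -49.129, -0.404, -31.252, -0.064, 0.044, 0.0], 'position': [0.262, -0.594, 0.221], 'tool_rot': [1.993, 0.421, -1.994], 'ft_force': [-0.054, -0.184, -0.24], 'torque': [-0.022, 0.076, 0.008], 'grip_width': 0.9986895062031033}
scene {'vertical_fov': 49.338262571008755, 'cx': 320.99650503817344, 'cy': 238.07450676847506, 'k1': -0.034379858054869296, 'R': array([[-5.97176435e-01, -8.02109643e-01,  6.52560481e-04],
       [-4.55371111e-01,  3.38357126e-01, -8.23499609e-01],
       [ 6.60316179e-01, -4.92071718e-01, -5.67316462e-01]]), 't': array([0.25283037, 0.31675711, 1.09763714])}
top {'vertical_fov': 42.03835213761747, 'cx': 327.99639524353887, 'cy': 237.73629948106316, 'k1': 0.007799368562628742, 'R': array([[ 0.15373859, -0.98810957, -0.00197841],
       [-0.9323673 , -0.14440216, -0.33142002],
       [ 0.3271936 ,  0.05279665, -0.94348124]]), 't': array([-0.1223407 ,  0.50327562,  1.30198882])}
wrist {'vertical_fov': 65.92985658564173, 'cx': 323.5767752500283, 'cy': 241.41639015257874, 'k1': -0.05937987217350535, 'R': array([[ 0.40321592, -0.91510436, -0.00097001],
       [-0.87100714, -0.38411033,  0.30627734],
       [-0.28064832, -0.12265101, -0.95194183]]), 't': array([-0.64967665, -0.036562  ,  0.39038278])}
```

View pics/scene0.png

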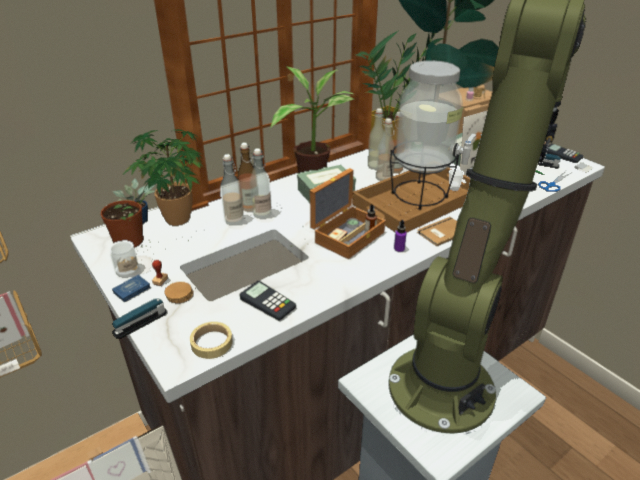

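View pics/top0.png

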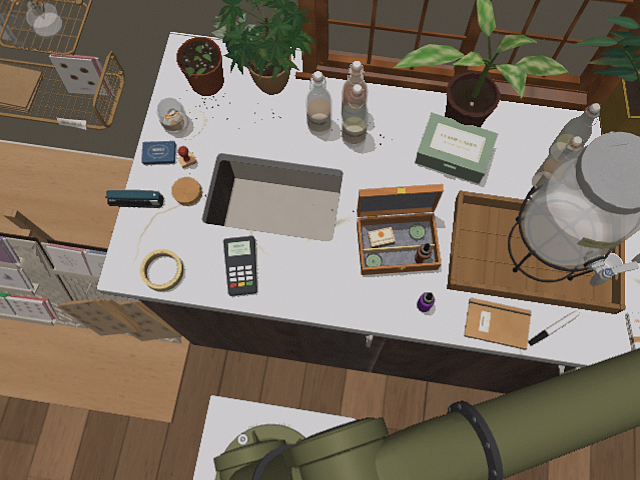

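The candidates for the bottle are the brown one in the box at top-view pixel (424,253) and the purple look-alike on the counter at (426,300). I choose the brown one. Tealight_a is at (373,261), at the left end of the lane. Next I'll take a close crop and measure.

```bash
cat > h.py <<'E'
import numpy as np, cv2
from bench import ctrl
def K(p):
    f=240/np.tan(np.radians(p['vertical_fov'])/2); return f
def ray(p,u,v):
    f=K(p); d=np.array([(u-p['cx'])/f,(v-p['cy'])/f]); x=d.copy()
    for _ in range(20): x=d/(1+p['k1']*(x@x))
    R=np.array(p['R']);t=np.array(p['t'])
    return -R.T@t, R.T@np.array([x[0],x[1],1.])
def at_z(p,u,v,z):
    c,d=ray(p,u,v); return c+d*(z-c[2])/d[2]
def proj(p,X):
    X=np.atleast_2d(X); c=X@np.array(p['R']).T+np.array(p['t']); s=c[:,:2]/c[:,2:]
    r2=(s**2).sum(1,keepdims=True); s=s*(1+p['k1']*r2)
    return s*K(p)+[p['cx'],p['cy']]
def toW(p,x): return np.array(p['R']).T@(np.array(x)-np.array(p['t']))
E
python3 - <<'E'
from h import *
np.set_printoptions(precision=4,suppress=True)
for n in ["top","scene"]:
    im=ctrl.get_image(n);p=ctrl.camera_params(n)
    for nm in ["kit_box","oil_bottle_mid","lid_edge","tealight_a","matchbox","notebook","card_reader"]:
        for r in ctrl.spot_point(n,nm)[:3]: print(n,nm,round(r['score'],2),toW(p,r['xyz']))
    x0,y0=(345,170) if n=="top" else (290,160)
    c=im[y0:y0+150,x0:x0+200]; cv2.imwrite(f"pics/{n}crop.png",cv2.resize(c,(800,600),interpolation=cv2.INTER_CUBIC)[:,:,::-1])
E
```

```text
top kit_box 0.56 [ 0.5456 -0.1984 -0.0019]
top kit_box 0.4 [ 0.4431  0.1532 -0.0003]
top oil_bottle_mid 0.58 [ 0.4234 -0.2815  0.0491]
top oil_bottle_mid 0.55 [ 0.5286 -0.2616  0.0543]
top lid_edge 0.95 [ 0.6267 -0.1874  0.1699]
top lid_edge 0.51 [ 0.501  -0.1517  0.0057]
top tealight_a 0.77 [ 0.5871 -0.2444  0.0058]
top tealight_a 0.66 [ 0.5042 -0.152   0.0079]
top matchbox 0.69 [ 0.5624 -0.1623  0.0049]
top matchbox 0.6 [ 0.5847 -0.2454  0.0073]
top matchbox 0.25 [ 0.5287 -0.263   0.0568]
top notebook 0.22 [ 0.5901 -0.2442  0.0067]
top card_reader 0.63 [0.4447 0.153  0.0034]
scene kit_box 0.6 [ 0.5523 -0.1976 -0.001 ]
scene kit_box 0.47 [ 0.3996 -0.4461 -0.0004]
scene oil_bottle_mid 0.53 [ 0.5266 -0.2623  0.0547]
scene lid_edge 0.73 [ 0.6251 -0.1808  0.173 ]
scene lid_edge 0.55 [0.444  0.1508 0.0046]
scene tealight_a 0.61 [ 0.5904 -0.2416  0.0075]
scene matchbox 0.51 [ 0.5625 -0.1636  0.0043]
scene notebook 0.94 [ 0.4019 -0.4473 -0.0013]
scene card_reader 0.91 [0.4446 0.1509 0.0063]
```

View pics/topcrop.png

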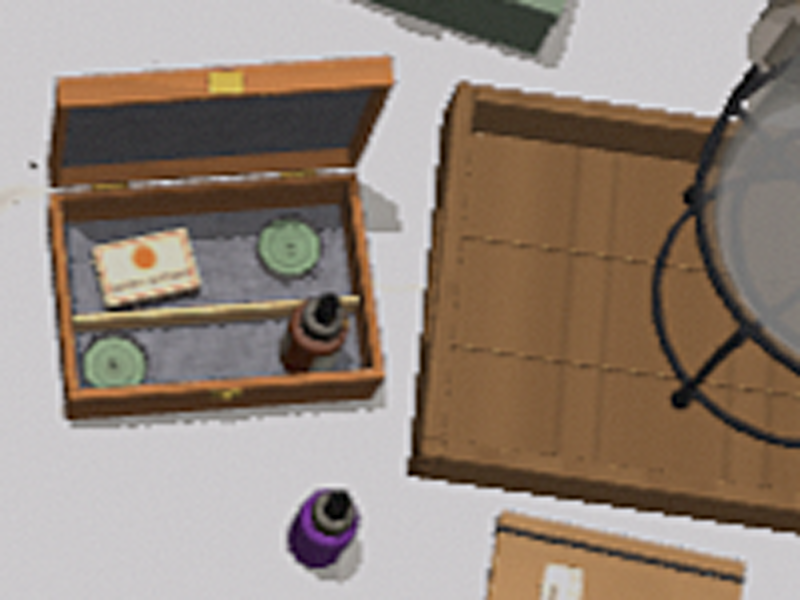

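View pics/scenecrop.png

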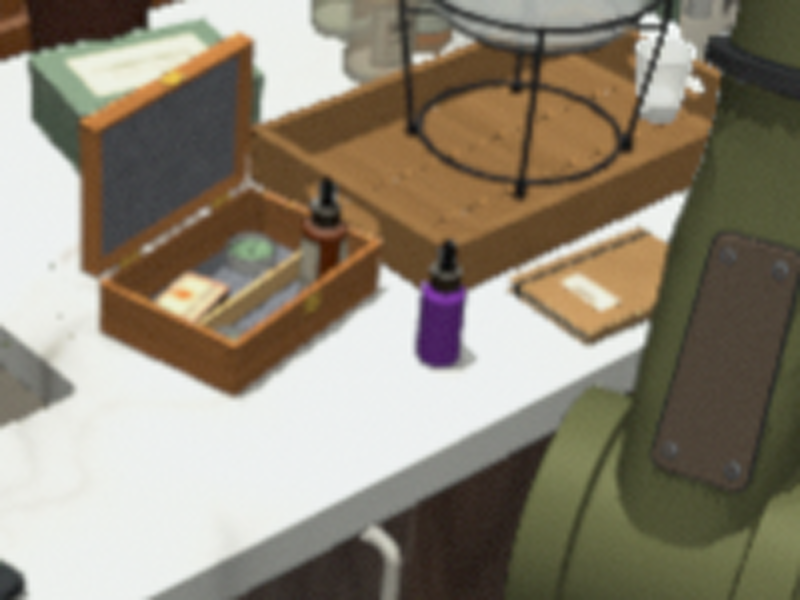

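```bash
python3 - <<'E'
from h import *
from scipy.optimize import least_squares
np.set_printoptions(precision=4,suppress=True)
p=ctrl.camera_params("top")
c=lambda u,v:(345+u/4-.375,170+v/4-.375)
obs=[c(67,398),c(383,372),c(52,198),c(57,78),c(393,58)]
def model(q):
    x,y,a,th=q
    B=[[-.063,.09,.046],[-.063,-.09,.046],[.063,.09,.046]]
    def lid(yy,l,o): return [.063-l*np.cos(th)+o*np.sin(th),yy,.046+l*np.sin(th)+o*np.cos(th)]
    B+= [lid(.09,.126,.018),lid(-.09,.126,.018)]
    R=np.array([[np.cos(a),-np.sin(a),0],[np.sin(a),np.cos(a),0],[0,0,1]])
    return np.array(B)@R.T+[x,y,0]
f=lambda q:(proj(p,model(q))-np.array(obs)).ravel()
r=least_squares(f,[.55,-.198,0,1.6]); print(r.x,r.fun.reshape(-1,2))
x,y,a,th=r.x
print(model(r.x))
for b in [(.5286,-.2616),(.5266,-.2623)]:
    d=np.array(b)-[x,y]; print("bottle in box",d@[np.cos(a),np.sin(a)],d@[-np.sin(a),np.cos(a)])
for n in("top","scene"):
    pp=ctrl.camera_params(n);im=ctrl.get_image(n)
    for X in model(r.x): 
        u=proj(pp,X)[0]; cv2.circle(im,(int(round(u[0])),int(round(u[1]))),2,(0,255,0),-1)
    print(proj(pp,[[.5276,-.262,.06],[.5276,-.262,.108]]))
    x0,y0=(345,170) if n=="top" else (290,160)
    cv2.imwrite(f"pics/{n}fit.png",cv2.resize(im[y0:y0+150,x0:x0+200],(800,600))[:,:,::-1])
E
```

```text
[ 0.5484 -0.2016  0.2278  1.5435] [[ 0.4028  0.3598]
 [ 0.9366  1.1984]
 [-0.8128 -1.7584]
 [-0.2021  0.412 ]
 [-0.3189 -0.3363]]
[[ 0.4667 -0.1282  0.046 ]
 [ 0.5074 -0.3035  0.046 ]
 [ 0.5895 -0.0997  0.046 ]
 [ 0.6036 -0.0964  0.1724]
 [ 0.6443 -0.2718  0.1724]]
bottle in box -0.032841625814655676 -0.05396341932480842
bottle in box -0.034948034244269933 -0.05419373113008547
[[424.7787 250.7749]
 [427.9614 243.8961]]
[[371.1501 217.2078]
 [372.0576 203.1958]]
```

View pics/scenefit.png

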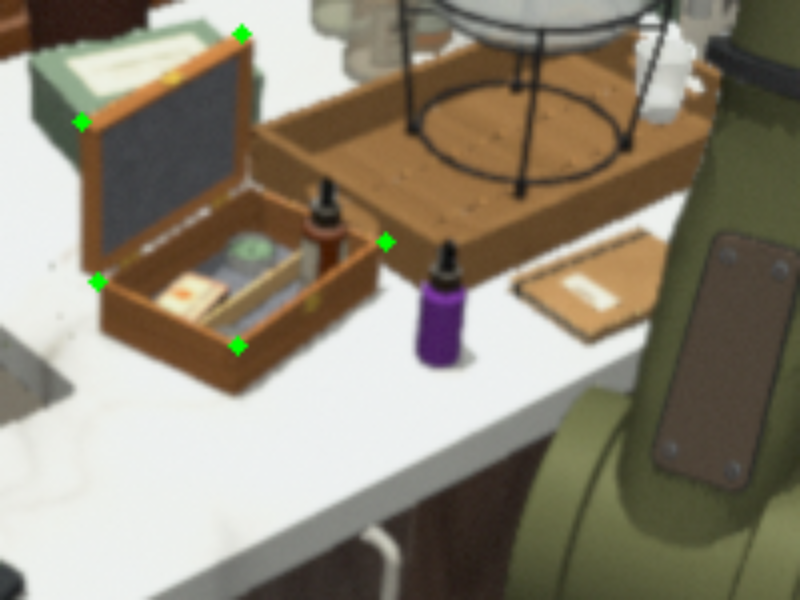

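```bash
python3 - <<'E'
from h import *
from scipy.spatial.transform import Rotation as Rt
np.set_printoptions(precision=4,suppress=True)
s=ctrl.get_state(); print("pos",s['position']); print(Rt.from_rotvec(s['tool_rot']).as_matrix())
pt=ctrl.camera_params("top");ps=ctrl.camera_params("scene")
def tri(a,b):
    c1,d1=ray(pt,*a);c2,d2=ray(ps,*b)
    A=np.c_[d1,-d2];t=np.linalg.lstsq(A,c2-c1,rcond=None)[0]
    return (c1+d1*t[0]+c2+d2*t[1])/2, np.linalg.norm(c1+d1*t[0]-c2-d2*t[1])
# feet of stand
for u,v in [(517,218),(515,270),(585,274)]: print("foot",at_z(pt,u,v,.02))
print("tray corner",at_z(pt,345+415/4,170+460/4,.04), at_z(pt,345+465/4,170+85/4,.04))
print("jar left edge top px at z .1,.2,.3",[at_z(pt,519,215,z) for z in(.1,.2,.3)])
print("jar scene left edge",[ray(ps,393,125)])
print("green box front", [at_z(pt,*uv,0.06) for uv in((418,165),(484,180))])
print("purple",at_z(pt,427,294,.1))
E
```

```text
pos [ 0.2619 -0.5949  0.2226]
[[ 0.      0.403  -0.9152]
 [-0.0001 -0.9152 -0.403 ]
 [-1.      0.0001  0.    ]]
foot [ 0.6557 -0.4725  0.02  ]
foot [ 0.527 -0.475  0.02 ]
foot [ 0.542 -0.633  0.02 ]
tray corner [ 0.4625 -0.3254  0.04  ] [ 0.6949 -0.3339  0.04  ]
jar left edge top px at z .1,.2,.3 [array([ 0.629 , -0.4558,  0.1   ]), array([ 0.5853, -0.4296,  0.2   ]), array([ 0.5415, -0.4035,  0.3   ])]
jar scene left edge [(array([-0.4296,  0.6357,  0.8834]), array([ 0.6766, -0.6762, -0.3886]))]
green box front [array([ 0.7373, -0.2242,  0.06  ]), array([ 0.7223, -0.3808,  0.06  ])]
purple [ 0.4179 -0.2723  0.1   ]
```

Request:
step_arm:
  increments: [0, -4.2, -3.7, 0, 0, 0, 0, -4.2, -3.7, 0, 0, 0, 0, -4.2, -3.7, 0, 0, 0, 0, -4.2, -3.7, 0, 0, 0, 0, 0, 0, 0.187, 0, 0]
  fingers: 0
  force: 20

```text
time: 1.68
position: [0.3323, -0.377, 0.2232]
tool_rot: [2.1, 0.243, -2.098]
ft_force: [-0.4, -1.3, 0.9]
grip_width: 0.514
```

Request:
step_arm:
  increments: [0.5, -0.63, -5.5, 0, 0, 0, 0.5, -0.63, -5.5, 0, 0, 0, 0.5, -0.63, -5.5, 0, 0, 0, 0.5, -0.63, -5.5, 0, 0, 0, 0, 0, 0, 0, 0.167, 0, 0, 0, 0, 0, 0.167, 0, 0, 0, 0, 0, 0.167, 0]

```text
time: 2.55
position: [0.5388, -0.3076, 0.2032]
tool_rot: [2.594, 0.295, -1.527]
ft_force: [0.1, 1.0, -0.6]
grip_width: 0.007
```

```bash
python3 - <<'E'
from h import *
from scipy.spatial.transform import Rotation as Rt
np.set_printoptions(precision=4,suppress=True)
im=ctrl.get_image("scene"); s=ctrl.get_state(); print(s['time'],s['position'],s['joint_positions'],s['grip_width'],s['ft_force']); print(Rt.from_rotvec(s['tool_rot']).as_matrix())
p=ctrl.camera_params("scene"); print(proj(p,s['position']))
im2=ctrl.get_image("top");p=ctrl.camera_params("top"); print(proj(p,s['position']))
a=cv2.resize(im[130:280,250:450],(400,300));b=cv2.resize(im2[150:300,320:520],(400,300))
cv2.imwrite("pics/s1.png",np.hstack([a,b])[:,:,::-1])
cv2.imwrite("pics/w1.png",ctrl.get_image("wrist")[:,:,::-1])
E
```

```text
2.6 [ 0.5331 -0.3097  0.1994] [ 1.0493  0.0684 -0.3418  1.8939 -0.4801  0.9257 -0.3961] 0.0029272051850354253 [-5.6877 -0.4916 -3.2346]
[[ 0.4725  0.2191 -0.8537]
 [ 0.1077 -0.9757 -0.1908]
 [-0.8747 -0.0018 -0.4846]]
[[385.1354 169.7127]]
[[458.2732 230.2784]]
```

View pics/s1.png

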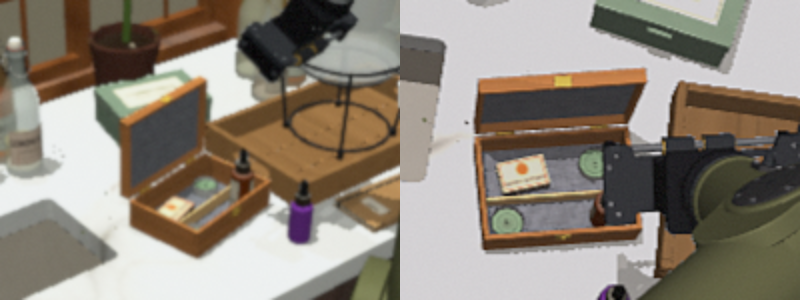

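View pics/w1.png

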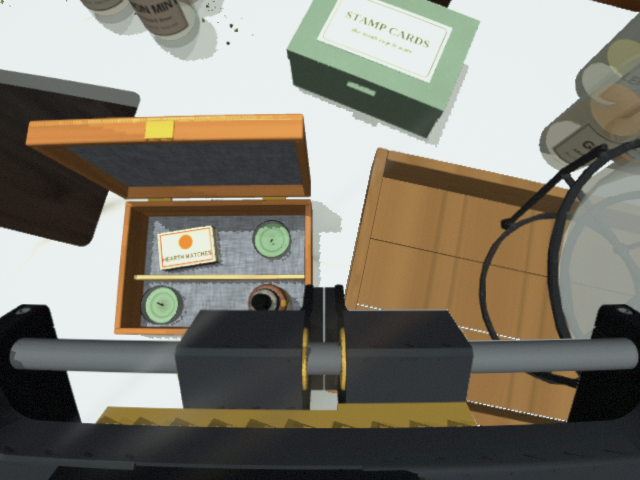

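```bash
python3 - <<'E'
from h import *
np.set_printoptions(precision=4,suppress=True)
p=ctrl.camera_params("wrist"); s=ctrl.get_state(); print(s['position'],s['ft_force'])
print("drop",at_z(p,264,301,.108))
for uv in [(126,204),(312,201),(115,333)]: print(at_z(p,*uv,.046))
print("lid",[at_z(p,*uv,.172) for uv in((28,122),(303,114))])
print("teal",at_z(p,162,305,.021))
E
```

```text
[ 0.5354 -0.3087  0.2012] [-0.545  -0.2111  0.5996]
drop [ 0.5302 -0.2651  0.108 ]
[ 0.5884 -0.1019  0.046 ]
[ 0.6302 -0.276   0.046 ]
[ 0.4707 -0.1298  0.046 ]
lid [array([ 0.6062, -0.0956,  0.172 ]), array([ 0.6476, -0.2703,  0.172 ])]
teal [ 0.5028 -0.1544  0.021 ]
```

Request:
step_arm:
  increments: [5.4, 0, 2.35, 0, 0, 0, 5.4, 0, 2.35, 0, 0, 0, 0, 0, 0, 0, 0, 0, 0, 0, 0, 0, 0, 0]

```text
time: 3.2
position: [0.5512, -0.3051, 0.088]
tool_rot: [2.59, 0.297, -1.531]
ft_force: [1.2, 0.2, 0.5]
grip_width: 0.007
```

```bash
python3 - <<'E'
from h import *
cv2.imwrite("pics/w2.png",ctrl.get_image("wrist")[:,:,::-1]); s=ctrl.get_state(); print(s['position'],s['ft_force'])
im=ctrl.get_image("scene"); cv2.imwrite("pics/s2.png",cv2.resize(im[130:280,250:450],(800,600))[:,:,::-1])
E
```

```text
[ 0.55129897 -0.30585592  0.0887299 ] [-0.32894968 -0.51813945  0.43989517]
```

View pics/w2.png

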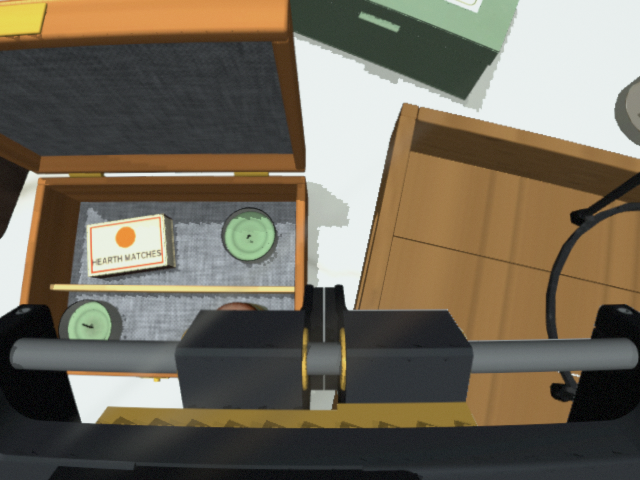

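View pics/s2.png

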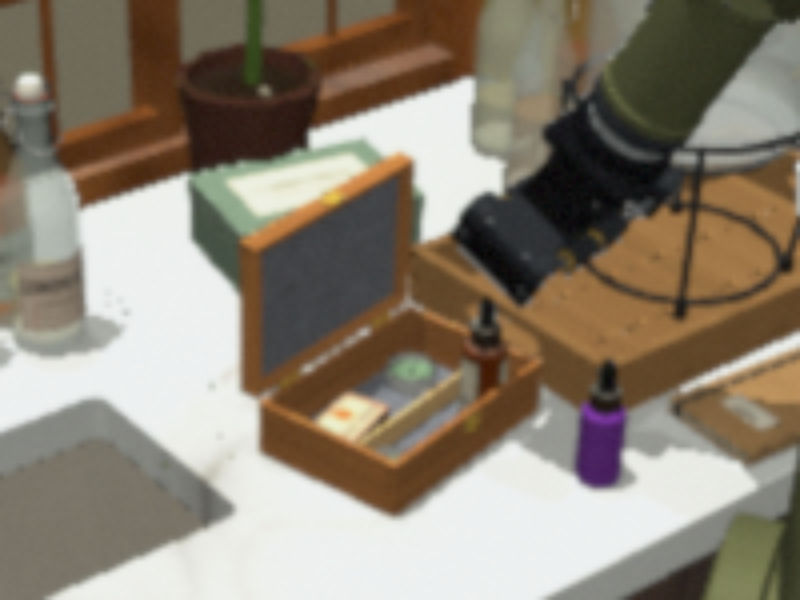

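Request:
step_arm:
  increments: [0.3, 0, 0.5, 0, 0, 0, 0, -1, 0, 0, 0, 0, 0, -1, 0, 0, 0, 0, 0, -1, 0, 0, 0, 0, 0, -0.8, 0, 0, 0, 0]

```text
time: 3.92
position: [0.5371, -0.2676, 0.0804]
tool_rot: [2.59, 0.297, -1.535]
ft_force: [0.7, -0.3, 0.2]
grip_width: 0.005
```

```bash
cat > look.py <<'E'
import sys
from h import *
n=sys.argv[1]
im=ctrl.get_image("scene"); s=ctrl.get_state(); print(s['time'],np.round(s['position'],4),np.round(s['ft_force'],1))
w=ctrl.get_image("wrist");t=ctrl.get_image("top")
a=cv2.resize(im[150:270,280:440],(400,300),interpolation=cv2.INTER_CUBIC);b=cv2.resize(t[170:290,330:490],(400,300),interpolation=cv2.INTER_CUBIC)
cv2.imwrite(f"pics/l{n}.png",np.vstack([np.hstack([a,b]),np.hstack([cv2.resize(w,(400,300)),np.zeros((300,400,3),np.uint8)])])[:,:,::-1])
E
python3 look.py 3
```

```text
3.975 [ 0.5369 -0.2663  0.0802] [ 0.1  0.8 -0.6]
```

View pics/l3.png

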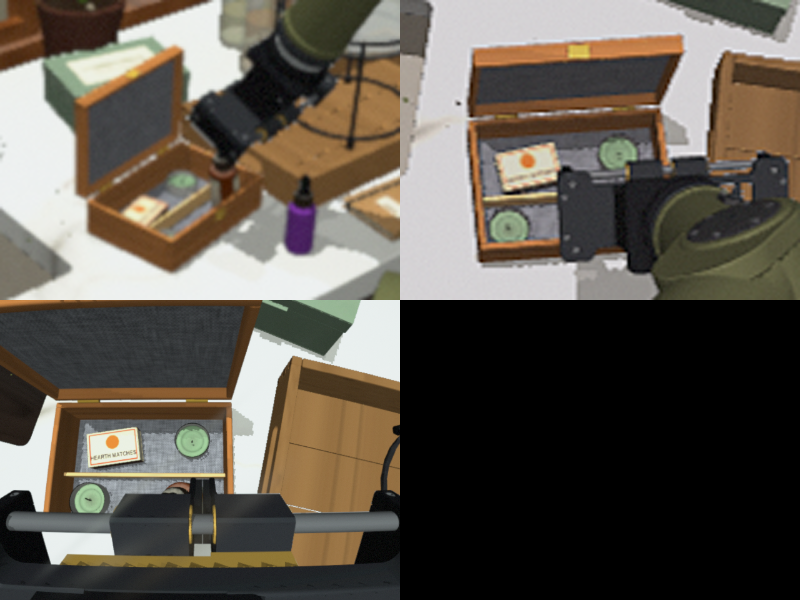

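Request:
step_arm:
  increments: [0, -1, 0, 0, 0, 0, 0, -1, 0, 0, 0, 0, 0, 0, 0, 0, 0, 0]

```text
time: 4.45
position: [0.5324, -0.2477, 0.08]
tool_rot: [2.589, 0.299, -1.535]
ft_force: [0.1, -0.4, -0.3]
grip_width: 0.007
```

```bash
python3 look.py 4
```

```text
4.5 [ 0.5326 -0.2485  0.0802] [ 0.3 -0.6 -0. ]
```

View pics/l4.png

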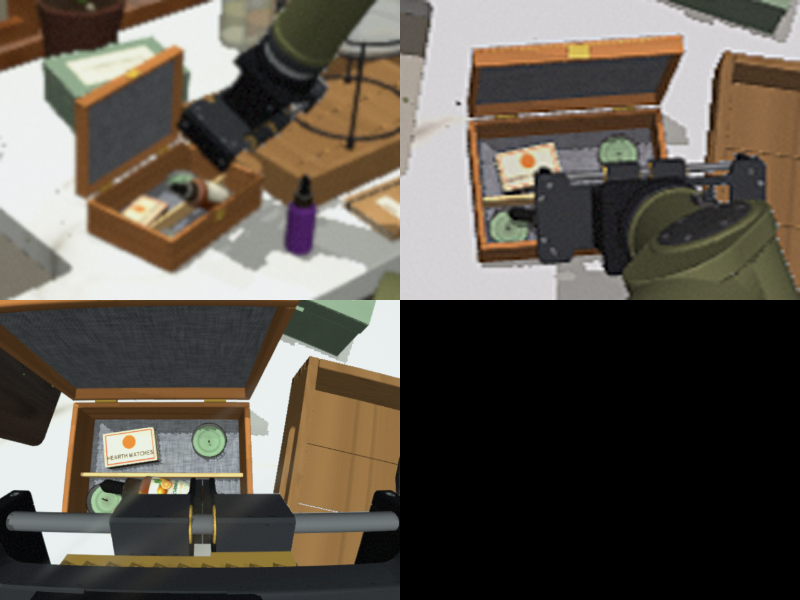

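Request:
step_arm:
  increments: [-5, 0, -2, 0, 0, 0, -5, 0, -2, 0, 0, 0, -5, 0, -2, 0, 0, 0, 0, 0, 0, 0, 0, 0]

```text
time: 5.1
position: [0.5159, -0.256, 0.2465]
tool_rot: [2.591, 0.287, -1.524]
ft_force: [-0.1, 0.5, -0.5]
grip_width: 0.009
```

```bash
python3 look.py 5; python3 - <<'E'
from h import *
cv2.imwrite("pics/w5.png",ctrl.get_image("wrist")[:,:,::-1])
E
```

```text
5.15 [ 0.5146 -0.2548  0.2431] [-0.6  0.1 -0.8]
```

View pics/l5.png

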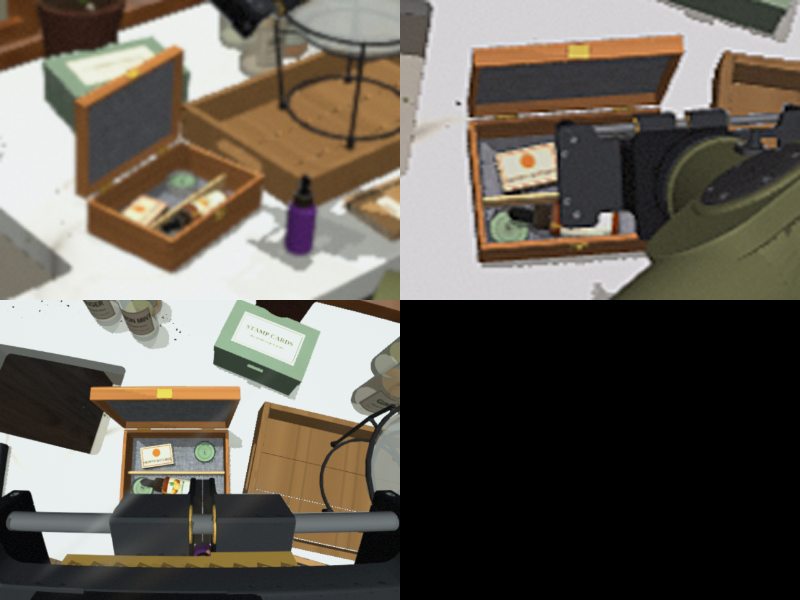

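View pics/w5.png

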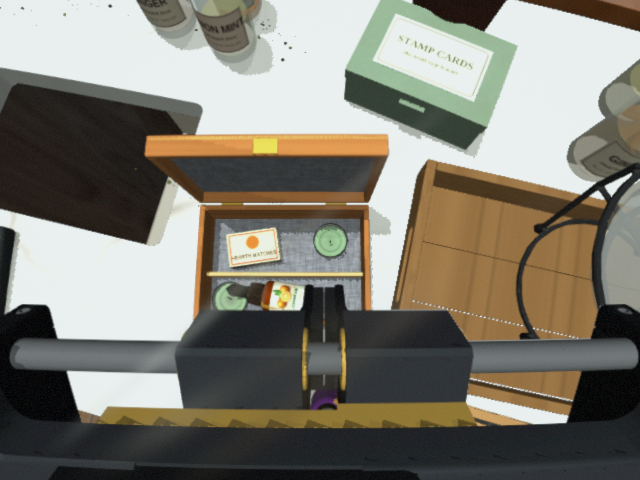

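Request:
step_arm:
  increments: [0, 0, 0, 0, -0.167, 0, 0, 0, 0, 0, -0.167, 0, 0, 0, 0, 0, -0.167, 0, 0, -1.5, -5.3, 0, 0, 0, 0, -1.5, -5.3, 0, 0, 0, 0, -1.6, -5.3, 0, 0, 0, 0, 0, 0, 0, 0, 0]

```text
time: 6.18
position: [0.6603, -0.1666, 0.2365]
tool_rot: [2.096, 0.256, -2.102]
ft_force: [-1.6, 0.9, 0.3]
grip_width: 0.007
```

```bash
python3 look.py 6;python3 - <<'E'
from h import *
from scipy.spatial.transform import Rotation as Rt
np.set_printoptions(precision=4,suppress=True)
cv2.imwrite("pics/w6.png",ctrl.get_image("wrist")[:,:,::-1])
s=ctrl.get_state();print(Rt.from_rotvec(s['tool_rot']).as_matrix())
a=.228;c,q=np.cos(a),np.sin(a);d=np.array(s['position'])-[.5475,-.2005,0];print("box",d[0]*c+d[1]*q,-d[0]*q+d[1]*c,d[2])
E
```

```text
6.225 [ 0.6587 -0.1696  0.2372] [-0.1 -0.4 -0. ]
[[-0.0021  0.2243 -0.9745]
 [-0.0006 -0.9745 -0.2243]
 [-1.      0.0001  0.0022]]
box 0.112812963074883 0.0009571320316795057 0.2395190098572787
```

View pics/l6.png

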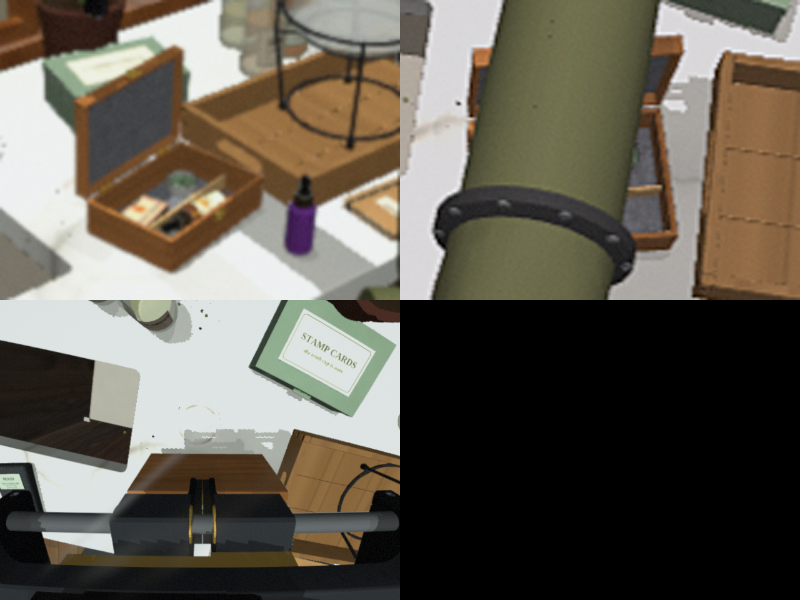

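```bash
python3 - <<'E'
from h import *
np.set_printoptions(precision=4,suppress=True)
p=ctrl.camera_params("wrist"); s=ctrl.get_state()
print("cam",-np.array(p['R']).T@p['t'])
im=cv2.imread("pics/w6.png")
a=.228;R=np.array([[np.cos(a),-np.sin(a),0],[np.sin(a),np.cos(a),0],[0,0,1]])
for th in(1.54,):
  for yy in(.09,-.09):
    for l,o in((0,.018),(.126,.018),(.126,0)):
      X=R@[.063-l*np.cos(th)+o*np.sin(th),yy,.046+l*np.sin(th)+o*np.cos(th)]+[.5475,-.2005,0]
      u=proj(p,X)[0];print(l,o,yy,X,u);cv2.circle(im,(int(u[0]),int(u[1])),4,(0,0,255),-1)
u=proj(p,s['position'])[0];print("tcp",u);cv2.circle(im,(int(u[0]),int(u[1])),4,(255,0,0),-1)
cv2.imwrite("pics/w6b.png",im)
E
```

```text
cam [ 0.7404 -0.1551  0.3998]
0 0.018 0.09 [ 0.6061 -0.0945  0.0466] [235.0291 244.0837]
0.126 0.018 0.09 [ 0.6023 -0.0954  0.1725] [194.4621 306.7785]
0.126 0 0.09 [ 0.5847 -0.0995  0.1719] [197.6703 329.0755]
0 0.018 -0.09 [ 0.6467 -0.2699  0.0466] [413.3934 243.7926]
0.126 0.018 -0.09 [ 0.643  -0.2707  0.1725] [454.7226 306.341 ]
0.126 0 -0.09 [ 0.6254 -0.2748  0.1719] [451.5441 328.6447]
tcp [323.0214 307.0165]
```

View pics/w6b.png

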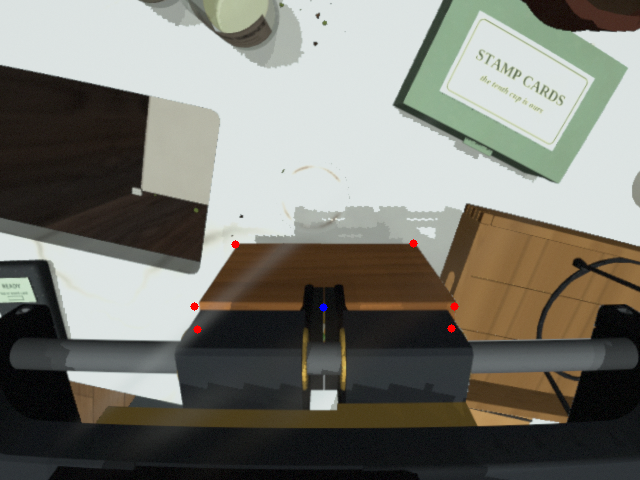

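Request:
step_arm:
  increments: [5.6, 0, 0, 0, 0, 0, 5.6, 0, 0, 0, 0, 0, 0, 0, 1.5, 0, 0, 0, 0, 0, 1.2, 0, 0, 0, 0, 0, 1.2, 0, 0, 0, 0, 0, 1.2, 0, 0, 0]

```text
time: 7.12
position: [0.6092, -0.1852, 0.1313]
tool_rot: [2.104, 0.237, -2.096]
ft_force: [1.0, 0.2, 0.2]
grip_width: 0.002
```

```bash
python3 look.py 7
```

```text
7.175 [ 0.6072 -0.1858  0.1306] [-1.8  0.4  0.6]
```

View pics/l7.png

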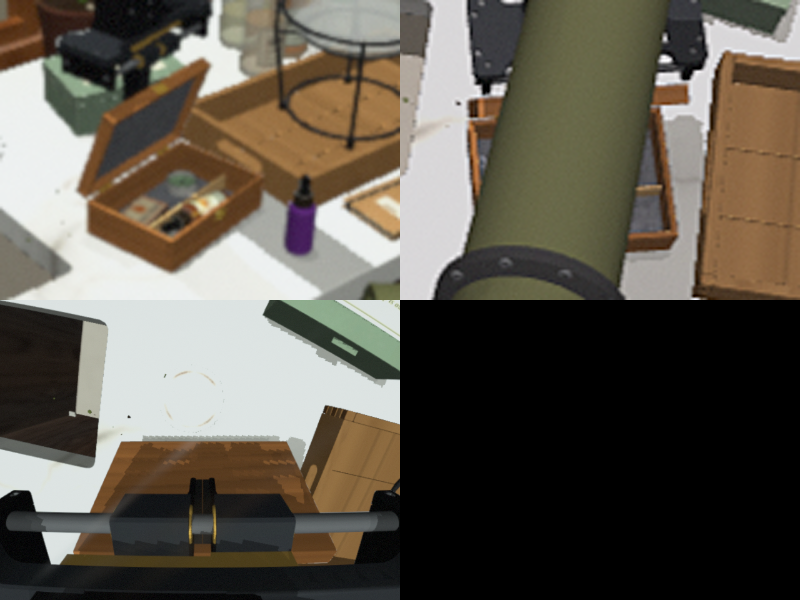

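Request:
step_arm:
  increments: [0, 0, 1.2, 0, 0, 0, 0, 0, 1.2, 0, 0, 0, 0, 0, 1.2, 0, 0, 0, 0, 0, 1.2, 0, 0, 0, 0, 0, 1.2, 0, 0, 0, 0, 0, 1.2, 0, 0, 0]

```text
time: 8.02
position: [0.5375, -0.2007, 0.1286]
tool_rot: [2.101, 0.24, -2.101]
ft_force: [-0.8, 0.0, 1.1]
grip_width: 0.008
```

```bash
python3 look.py 8
```

```text
8.075 [ 0.536  -0.2015  0.1284] [-2.5  0.6 -0.5]
```

View pics/l8.png

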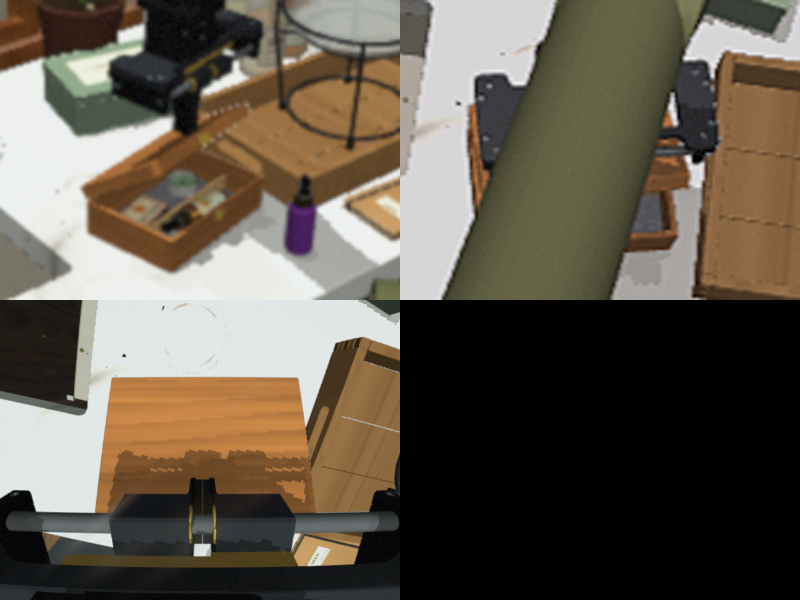

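Request:
step_arm:
  increments: [0.8, 0, 1, 0, 0, 0, 0.8, 0, 1, 0, 0, 0, 0.8, 0, 1, 0, 0, 0, 1, 0, 0, 0, 0, 0, 1, 0, 0, 0, 0, 0, 0.8, 0, 0, 0, 0, 0, 0, 0, 0, 0, 0, 0]

```text
time: 9.05
position: [0.509, -0.2068, 0.0757]
tool_rot: [2.1, 0.242, -2.102]
ft_force: [-1.5, 0.2, 0.2]
grip_width: 0.006
```

```bash
python3 look.py 9
```

```text
9.1 [ 0.5093 -0.207   0.0763] [0.3 0.6 0.8]
```

View pics/l9.png

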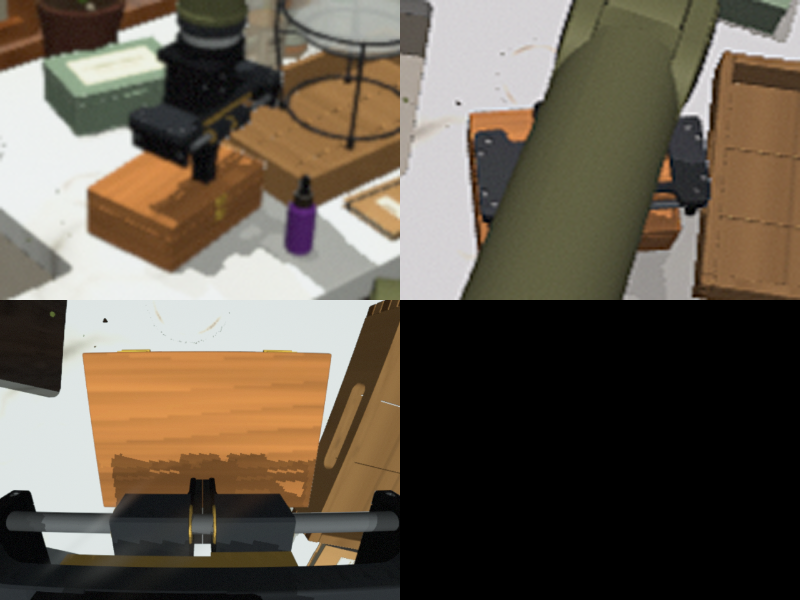

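Request:
step_arm:
  increments: [0, 0, 1, 0, 0, 0, 0.7, 0, 0, 0, 0, 0, 0.3, 0, 0, 0, 0, 0, 0.2, 0, 0, 0, 0, 0, 0, 0, 0, 0, 0, 0]

```text
time: 9.82
position: [0.4997, -0.2094, 0.0646]
tool_rot: [2.101, 0.241, -2.1]
ft_force: [-0.6, -0.4, 0.1]
grip_width: 0.003
```

Request:
step_arm:
  increments: [0.2, 0, 0, 0, 0, 0, 0.2, 0, 0, 0, 0, 0, 0, 0, 0, 0, 0, 0]

```text
time: 10.2
position: [0.4999, -0.2096, 0.0641]
tool_rot: [2.099, 0.239, -2.101]
ft_force: [-9.2, 2.9, 23.2]
grip_width: 0.003
```

Request:
step_arm:
  increments: [-2, 0, 0, 0, 0, 0, -5, 0, 0, 0, 0, 0, -5, 0, 3, 0, 0, 0, -5, 0, 4, 0, 0, 0, 0, -5, 0, 0, 0, 0, 0, -5, 0, 0, 0, 0, 0, -6, 0, 0, 0, 0, 0, -6, 0, 0, 0, 0, 0, 0, 0, 0, 0, 0]

```text
time: 11.32
position: [0.382, -0.0063, 0.2285]
tool_rot: [2.094, 0.25, -2.098]
ft_force: [-0.2, -0.7, -0.1]
grip_width: 0.007
```

```bash
python3 look.py 10; python3 - <<'E'
from h import *
np.set_printoptions(precision=4,suppress=True)
for n in ["top","scene"]:
    im=ctrl.get_image(n);p=ctrl.camera_params(n)
    for nm in ["kit_box","lid_edge","notebook","card_reader"]:
        for r in ctrl.spot_point(n,nm)[:2]: print(n,nm,round(r['score'],2),toW(p,r['xyz']))
    a=.228;R=np.array([[np.cos(a),-np.sin(a),0],[np.sin(a),np.cos(a),0],[0,0,1]])
    for X in [[-.063,.09,.064],[-.063,-.09,.064],[.063,-.09,.064],[.063,.09,.064],[-.063,.09,.046],[-.063,-.09,.046]]:
        u=proj(p,R@X+[.5475,-.2005,0])[0]; cv2.circle(im,(int(round(u[0])),int(round(u[1]))),0,(0,255,0),-1)
    x0,y0=(345,170) if n=="top" else (290,160)
    cv2.imwrite(f"pics/{n}end.png",cv2.resize(im[y0:y0+120,x0:x0+160],(800,600),interpolation=cv2.INTER_NEAREST)[:,:,::-1])
E
```

```text
11.375 [ 0.3824 -0.009   0.229 ] [-0.  -0.8  0.1]
top kit_box 0.58 [ 0.5441 -0.1998  0.0009]
top lid_edge 0.95 [ 0.4844 -0.2196  0.059 ]
top notebook 0.68 [ 0.4021 -0.4454 -0.0019]
top card_reader 0.83 [0.4441 0.1521 0.0009]
scene kit_box 0.89 [ 0.5535 -0.2013 -0.0027]
scene lid_edge 0.9 [ 0.4876 -0.2153  0.0647]
scene notebook 0.75 [ 0.4007 -0.444   0.0016]
scene card_reader 0.83 [0.4451 0.1517 0.0051]
```

View pics/sceneend.png

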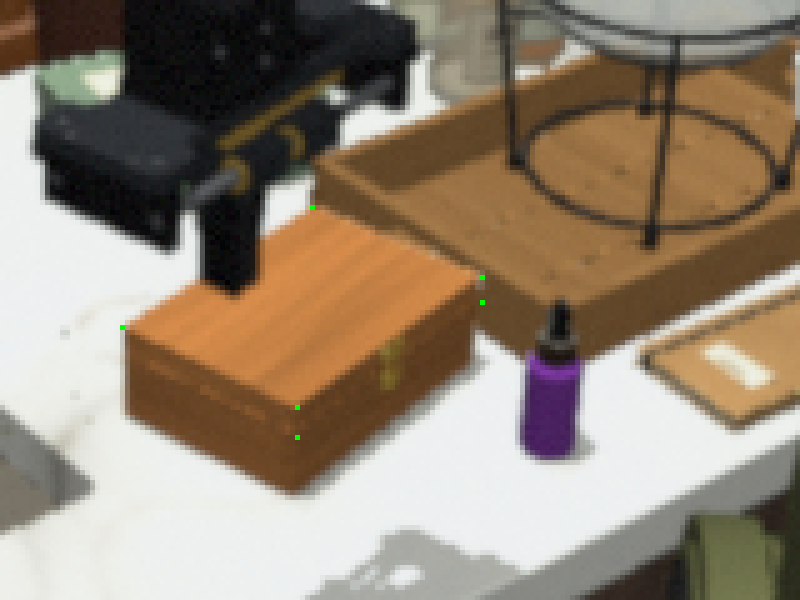

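View pics/topend.png

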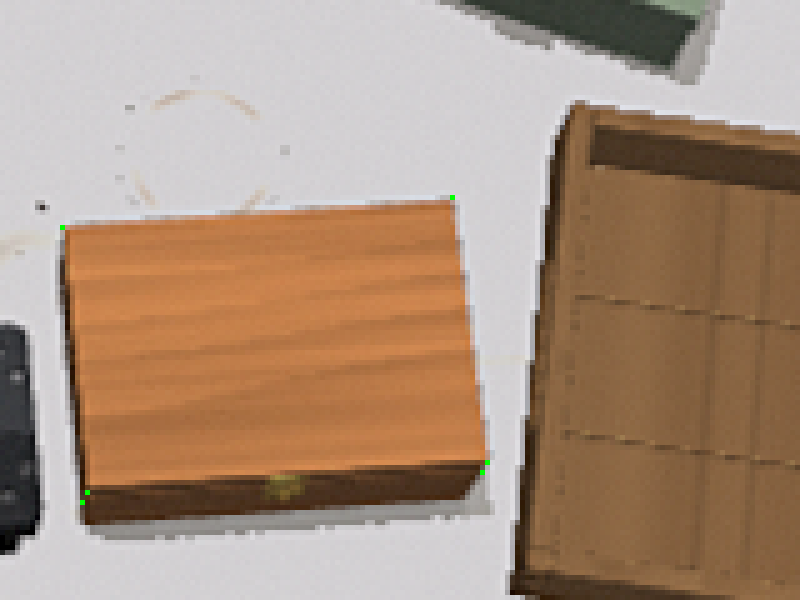

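The box is shut and hasn't moved, its corners match the shut-lid model, and the robot is clear of everything. I'm handing the job in.

```bash
python3 -c "
from bench import ctrl
print(ctrl.close_job())"
```

```text
the job is handed in; nothing more can be done
None
```

The bottle is lying in the front lane, the box is shut, and I handed the job in at about 11.5 s of the 48 s allowed. No verdict came back.

**What I did**
- I pushed the brown bottle over with shut fingers from its right side. It fell left along the front lane, with its cap over the tealight. I left the purple look-alike alone.
- I swept the lid over from behind until it sank shut. Then I pressed on its front edge with about 23 N.

**Last checks**
- **Lid:** the fingertip met the lid at 64 mm, which is the shut height. In the top and scene pictures the box's corners match the shut-lid model to within a few mm. The detector's height for the lid edge read 59 mm in the top view and 65 mm in the scene view, near its usual error of about 4 mm.
- **Box and bystanders:** the box had not visibly moved, and the notebook and card reader are where they were. I did not re-measure the tape and coasters, but the arm never went near them.
- **Robot:** it is clear of everything.
- **Bottle:** I judged its angle in the lane only by eye, before the lid closed, at roughly 0.16 rad against the 0.35 limit. Neither the bottle nor the tealights and matchbox can be seen now that the lid is shut.

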